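Set the turntable's bearing nut: down to the stop, back a quarter turn, hold

ROBOT

A 6-joint arm with a two-finger parallel gripper is mounted at the origin on the work surface. World frame = base frame: x ahead of the robot, y to its left, z up, the work surface at z = 0. Lengths are in m, angles in rad, forces in N, time in s.
With the tool pointing down it reaches from about 0.35 to 0.8 m from the base axis. Payload 7.3 kg.
Tool frame: the origin (TCP) lies between the finger pads; the fingertips stand 11 mm ahead of it and the grasp point (between the pads) lies 8 mm behind it; y points along the fingers, z is the direction in which the jaws open and shut, and the axes are right-handed (so a half turn about y gives the same grasp; the last joint's range is limited). The gripper opens to 85 mm and grips with 20 to 120 N. Pads are 22 mm wide; open, the fingers measure 114 mm over their backs; the gripper's body (76 mm by 85 mm) begins 54 mm behind the grasp point. The pads swing forward as they close: fully open they stand 13 mm farther back than shut.
Start: joints at [-1.403, 0.342, 1.524, -0, 1.275, -0.146], TCP at [0.162, -0.499, 0.242] pointing down, gripper open.
Joint ranges: [-2.53, 2.53], [-0.77, 2.02], [0.04, 2.7], [-1, 4.14], [0.28, 2.66], [-3.11, 3.11]. Speed limits (rad/s): [2.57, 2.57, 3.14, 3.14, 3.14, 3.14].

INTERFACE

Orientations are given as a unit quaternion [x, y, z, w].
In Python, from bench import manip gives the robot as it stands.
- The arm moves only by the shell command python3 -m handwheel 'ROWS' [FORCE]. ROWS is JSON, one flat list of numbers, 5 for each row, row after row: the shift along the tool's x, y, z in mm, then the turn about the tool's y in units of 5 degrees (1.0 is 5 degrees), then the opening, from 0 (shut) to 1 (fully open). A call has 1 to 20 rows; each row is the pose to reach, as a shift and turn from the pose commanded when the call began, along the tool's axes at that moment; what a row does not reach only later rows make up. A row lasts 1/12 s, in which the tool goes at most 41.7 mm and 7.16 degrees, less where a joint would pass 70% of its speed; a pose out of reach is approached as far as the arm can. A call with a gripper value outside its range is refused whole. The fingers move at their own pace and stop on an object; FORCE is the grip in N (left out, the last holds). Time passes only in rows, so rows that repeat a pose let the fingers close. It gives the time, the measured TCP pose, the force and the opening at its end, in the units of the state.
- manip.observe(): the state, without advancing time (a new reading comes with each control period).
- manip.snapshot(name): name is "side" or "top" or "wrist"; returns the picture (480x640x3 uint8, red, green, blue); there is no depth.
- manip.camera_info(name): a dict with "vfov" (degrees; the focal length in pixels is half the picture's height over the tangent of half this angle, whatever the lens; pixels are square), "cx", "cy" (the principal point, pixels), "rvec" (rotation vector, rad) and "tvec" (3), from world to camera coordinates, as OpenCV has them. Camera axes: x right, y down, z forward; pixel columns grow to the right and rows downward; lengths in m; the calibration is good to about 2 mm. A picture is of the moment at which its call begins: read the wrist's pose just before it. camera_info takes no time and is no camera call; for the wrist camera it gives the pose at the moment of the call.
- manip.hand_in(): hands the job in, once; it reports no verdict.
Trained networks look in the newest picture that a camera, given by its name, has taken for a name from the list of things; names that differ only in an ending like _2 or _b are one class to them, and where a whole thing is asked for, a point or a joint stands for the part that bears it (a point fixed in the world has none). Each returns a list of dicts, best first, with "conf" (0 to 1); they miss things now and then, are a little off and sometimes report something else, mostly with a low value. They report only what shows in the picture. A call takes as long as a camera call. They do not tell look-alikes from the thing itself.
- manip.boxes_of(name, camera): "rect" ([left, top, right, bottom] in pixels, round what is visible of it).
- manip.landmark_of(name, camera): "xy" ([column, row] in pixels: a listed point, or the origin of a listed thing).
The state is a dict: "clock": time; "qpos": joint angles; "joint_vel": joint speeds; "effort": joint torques, N m; "ee_pos": TCP position; "tool_rot": TCP orientation; "wrist_force": force on the tool from outside, world axes, zero at the start; "wrist_torque": the same for the moment, N m; "width": opening from 0.0 (shut) to 1.0 (fully open).
Only numpy, scipy, OpenCV 4.12 (cv2) and the standard library are available. Lean on these libraries where they do the work, as an engineer would, in place of code of your own. Each camera call takes 0.05 s, during which the arm holds its last target. There are 200 camera calls.

TASK

Lift the aluminium dust cover off the hub of the soldering turntable and stand it, knob up and without dropping it, on the middle of the terracotta tile. Then screw the brass knurled nut on the hub clockwise until it bottoms out, back it off a quarter turn so that the bearing runs free, and finish with the nut held still in your grip at that setting, for me to lock it. Leave everything else on the bench where it is.

Things in the scene. Friction and masses are not known exactly. Their poses are not given: they have to be found in the camera images.
- hub (a point): fixed soldering turntable: grey disc 170 dia, top 42 above the bench, with a steel hub collar 72 dia whose flat top is 50 above the bench. This point is the centre of the collar's top, on the upright axis of the nut. A thin stud 12 dia stands on the axis to 50 above the collar, through the nut. The turntable does not move or turn.
- nut_grip (a point): brass knurled round nut on the hub, hidden at first under the dust cover, a red mark on its top. Grip part: 40 dia, 26 tall, with a neck 26 dia and 14 tall below it. This point is on the axis, half-way up the grip part (within 1), 28 above the collar when the nut is bottomed (fingertips have 28 below this point before they meet the collar). z up.
- nut (a joint): angle of the nut in rad: 0 = bottomed out against a hard stop on the collar; grows as it is unscrewed (counter-clockwise seen from above), and the nut rises 0.8 mm per rad; it cannot go past 4.5. It starts at 1.9 to 3.4. Light friction (about 0.05 N m): it stays where it is left. A quarter turn back is 1.57.
- cover_center (a point): loose aluminium dust cover, a cup open at the bottom, standing over the nut on the collar: 60 dia x 60 high, walls 3, inside height 56, with on top a stem 12 dia and a wooden knob 22 dia; 92 high in all, about 0.14 kg. This point is on its axis 46 above its rim; the knob is 70 to 92 above the rim, so its centre is 35 above this point. To clear the stud it must be lifted 55.
- cover: the same dust cover; origin at the centre of its open rim (its underside), z up through the knob
- tile_top (a point): terracotta tile 150 x 150 x 8 thick lying flat and fixed on the bench; this point is the centre of its top, 8 above the bench; x and y along its edges
- pliers: bystander: red-handled pliers, 155 long, lying flat between the turntable and the tile, 12 high; origin on the underside at the middle
- dropper: bystander: small white dropper bottle, 28 dia x 62 high; origin at the centre of its underside
- flux_jar: bystander: white jar with a blue label, 56 dia x 85 high; origin at the centre of its underside
- spray: bystander: yellow bottle, 54 dia x 170 high; origin at the centre of its underside
- charcoal: bystander: black charcoal block 90 x 60 x 30; origin at the centre of its underside
- marker: bystander: blue marker pen with a white cap, 130 long, 12 high, lying flat; origin on the underside near its middle
- pumice_jar: bystander: white jar with a red lid, 52 dia x 80 high; origin at the centre of its underside
There are look-alikes about, which are no part of the job. Leave any pink look-alike of the cover alone.

How it is judged:
By the outcome, as a careful person would: the job done as asked, in the order asked, and still so for the second after the job is handed in, while the arm keeps its last pose, push and grip.
It also fails if it takes over 64 s, if anything falls off the work surface, if the arm or the gripper's body presses on something with over 40 N, if the wrist force passes 120 N, or if a joint passes its speed limit or range.

## Working session

There is one attempt and no reset: what is moved stays moved. The work goes in short steps, Python scripts to look and compute and a shell command to move; the robot and the scene stay as the last step left them, time stands still between calls to the robot, and variables do not carry over. Pictures are saved under pics/ and viewed, about 8 in all and at most 12, crops included, and the job is handed in when it is done.

```bash
ls; mkdir -p pics
cat > h.py <<'E'
import numpy as np, cv2
from bench import manip
from scipy.spatial.transform import Rotation as R
def cam(n):
    c=manip.camera_info(n); f=240/np.tan(np.radians(c['vfov'])/2)
    K=np.array([[f,0,c['cx']],[0,f,c['cy']],[0,0,1.]])
    return K,np.array(c['rvec'],float),np.array(c['tvec'],float),c
def ray(n,px,C=None):
    K,r,t,_=C or cam(n); M=R.from_rotvec(r).as_matrix()
    d=M.T@np.linalg.solve(K,[px[0],px[1],1.]); return -M.T@t,d/np.linalg.norm(d)
def atz(n,px,z,C=None):
    o,d=ray(n,px,C); return o+d*(z-o[2])/d[2]
def tri(rays):
    A=np.zeros((3,3));b=np.zeros(3)
    for o,d in rays:
        P=np.eye(3)-np.outer(d,d);A+=P;b+=P@o
    p=np.linalg.solve(A,b); return p,[round(float(np.linalg.norm((np.eye(3)-np.outer(d,d))@(p-o)))*1000,1) for o,d in rays]
def proj(n,P,C=None):
    K,r,t,_=C or cam(n); return cv2.projectPoints(np.array([P],float),r,t,K,None)[0][0,0]
def snap(n,name=None):
    im=manip.snapshot(n)
    if name: cv2.imwrite('pics/'+name+'.png',im[:,:,::-1])
    return im
E
python3 - <<'E'
from h import *
ims=[]
for n in ['side','top','wrist']:
    ims.append(snap(n,n+'0')); print(n,cam(n)[3])
    for w in ['cover_center','hub','nut_grip','tile_top','cover','pliers','dropper','flux_jar','spray','charcoal','marker','pumice_jar']:
        print(n,w,[(np.round(d['xy'],1).tolist(),round(d['conf'],2)) for d in manip.landmark_of(w,n)])
s=manip.observe();print(s)
E
```

```text
pics
side {'vfov': 52.83176873162712, 'cx': 318.5917417077032, 'cy': 238.345170887073, 'rvec': array([ 0.70766902, -2.38490745,  1.42944535]), 'tvec': array([0.45835983, 0.22673971, 0.97389593])}
side cover_center [([352.6, 213.8], 0.76), ([412.1, 243.5], 0.6), ([386.2, 203.1], 0.6)]
side hub [([348.1, 224.0], 0.65), ([354.9, 212.9], 0.34)]
side nut_grip []
side tile_top [([271.2, 307.0], 0.88)]
side cover [([387.2, 220.9], 0.98), ([351.7, 226.0], 0.79), ([422.3, 233.8], 0.74), ([414.3, 257.5], 0.72)]
side pliers [([328.3, 269.7], 0.59)]
side dropper [([292.2, 258.1], 0.71), ([347.6, 224.6], 0.44)]
side flux_jar [([210.8, 275.1], 0.9)]
side spray [([342.6, 206.1], 0.68)]
side charcoal [([287.9, 221.3], 0.9)]
side marker [([392.6, 210.3], 0.48)]
side pumice_jar [([199.0, 380.5], 0.95)]
top {'vfov': 52.53641555434292, 'cx': 316.3989821000491, 'cy': 238.4348411653978, 'rvec': array([ 2.14579973, -2.19686978,  0.1060308 ]), 'tvec': array([-0.0029918 ,  0.59090169,  1.28118825])}
top cover_center [([440.6, 303.9], 0.84), ([443.2, 252.1], 0.75), ([383.3, 318.1], 0.73), ([376.7, 247.4], 0.7
[... 897 characters left out ...]

wrist marker []
wrist pumice_jar []
{'clock': 1.95, 'qpos': array([-1.40300409e+00,  3.41983385e-01,  1.52411504e+00,  3.33161176e-06,
        1.27539830e+00, -1.45990707e-01]), 'joint_vel': array([ 0.00046554, -0.00048012,  0.00109395, -0.00082861,  0.00088508,
        0.00088854]), 'effort': array([ 2.44878545e-03, -4.33556521e+01, -2.46271187e+01,  8.86499083e-05,
        2.98805626e-04,  3.40065571e-05]), 'ee_pos': array([ 0.16207462, -0.49936801,  0.24232488]), 'tool_rot': array([ 0.11048262, -0.69838808,  0.69845588, -0.11048562]), 'wrist_force': array([ 0.72812716, -0.33499177, -0.82767406]), 'wrist_torque': array([ 0.01193297, -0.00597803,  0.02185058]), 'width': 0.9975788480876939}
```

View pics/top0.png

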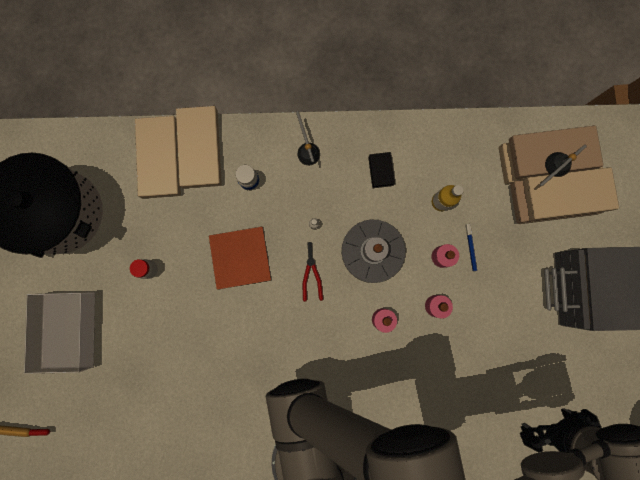

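View pics/side0.png

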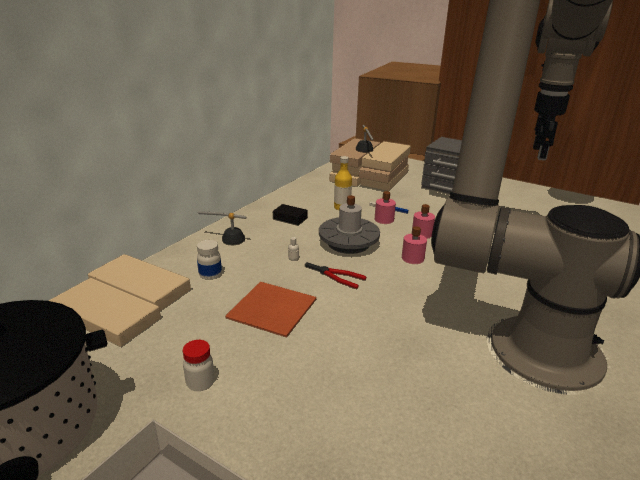

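Top view: grey cover on the turntable at (376,248); three pink look-alikes at (446,255), (440,306), (385,320). The turntable cover is the aluminium one, since it is grey and stands on the hub. The tile is at (240,258), with the pliers between at (313,272). Next I measure and confirm in a crop.

Run:
```python
from h import *
for nm,t,s in [('cover_center',(376.7,247.4),(352.6,213.8)),('cover rim',(374.3,245.5),(351.7,226)),('hub',(373.3,250.2),(348.1,224)),('tile',(238.1,256.6),(271.2,307)),('dropper',(313.6,223.1),(292.2,258.1)),('pliers',(312,264.3),(328.3,269.7)),('spray',(439.7,198.6),(342.6,206.1)),('marker',(467.9,252.5),(392.6,210.3)),('flux',(249.1,182.3),(210.8,275.1))]:
    p,e=tri([ray('top',t),ray('side',s)]); print(nm,p.round(4),e)
print('disc px ',atz('top',(374,250.5),.042).round(4))
im=cv2.imread('pics/top0.png'); hsv=cv2.cvtColor(im,cv2.COLOR_BGR2HSV)
m=((hsv[...,0]<14)&(hsv[...,1]>140)&(hsv[...,2]>60)).astype(np.uint8)
m[:,:200]=0;m[:,280:]=0
r=cv2.minAreaRect(cv2.findNonZero(m)); print(r)
b=cv2.boxPoints(r); P=np.array([atz('top',q,.008) for q in b]); print(P.round(4),P.mean(0),np.linalg.norm(np.diff(P,axis=0),axis=1))
# knob centroid brown
for n,x0,x1,y0,y1 in [('top',362,392,235,262),('side',338,362,190,215)]:
    I=cv2.imread(f'pics/{n}0.png'); h=cv2.cvtColor(I,cv2.COLOR_BGR2HSV)[y0:y1,x0:x1]
    k=((h[...,0]<16)&(h[...,1]>110)).astype(np.uint8); M=cv2.moments(k,True); c=(x0+M['m10']/M['m00'],y0+M['m01']/M['m00']); print(n,c,M['m00'])
    if n=='top': ct=c
    else: print(tri([ray('top',ct),ray('side',c)]))
T=cv2.imread('pics/top0.png')[180:340,310:490];S=cv2.imread('pics/side0.png')[170:290,270:450]
cv2.imwrite('pics/crop1.png',np.hstack([cv2.resize(T,(400,356)),cv2.resize(S,(400,356),interpolation=cv2.INTER_CUBIC)]))
```

```text
cover_center [ 0.5527 -0.1737  0.0881] [6.0, 6.0]
cover rim [ 0.5576 -0.174   0.0495] [9.7, 9.7]
hub [ 0.5533 -0.1652  0.0598] [0.2, 0.2]
tile [0.5462 0.1969 0.0053] [2.3, 2.3]
dropper [ 0.6349 -0.011  -0.    ] [1.6, 1.6]
pliers [ 0.5202 -0.0044  0.0076] [2.4, 2.4]
spray [ 0.6901 -0.3635  0.0039] [6.4, 6.4]
marker [ 0.5417 -0.4329  0.0011] [3.5, 3.5]
flux [ 0.7551  0.1669 -0.0019] [0.3, 0.3]
disc px  [ 0.5535 -0.1693  0.042 ]
((239.27029418945312, 257.62164306640625), (54.25165939331055, 55.23805236816406), 80.53767395019531)
[[0.6081 0.2809 0.008 ]
 [0.6296 0.1314 0.008 ]
 [0.4827 0.109  0.008 ]
 [0.4617 0.257  0.008 ]] [0.54550768 0.19457904 0.008     ] [0.15108434 0.14857754 0.14947425]
top (377.64406779661016, 247.77966101694915) 59.0
side (350.47945205479454, 199.68493150684932) 73.0
(array([ 0.55295085, -0.16828793,  0.131612  ]), [1.0, 1.0])
```

View pics/crop1.png

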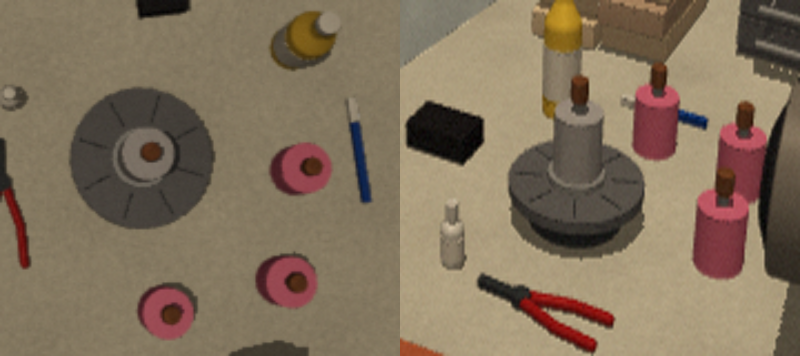

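Crop confirms: the grey, non-pink cover is on the turntable, and the three pink ones stand on the bench to its right. The knob triangulates to z=0.1316 (expected 0.131) and the tile edges to 150 mm. Now the tool axes and the shift.

```bash
cat >> h.py <<'E'
def to(P):
    s=manip.observe(); M=R.from_quat(s['tool_rot']).as_matrix()
    print('t',s['clock'],'ee',s['ee_pos'].round(4),'F',s['wrist_force'].round(1),'T',s['wrist_torque'].round(2),'w',round(s['width'],3),'q',s['qpos'].round(2))
    print(M.round(3).tolist()); print('shift mm',((M.T@(np.array(P)-s['ee_pos']))*1000).round(1))
E
python3 - <<'E'
from h import *
to([.553,-.168,.240]); print(cam('wrist')[3])
E
```

```text
t 1.95 ee [ 0.1621 -0.4994  0.2423] F [ 0.7 -0.3 -0.8] T [ 0.01 -0.01  0.02] w 0.998 q [-1.4   0.34  1.52  0.    1.28 -0.15]
[[-0.951, 0.0, 0.309], [-0.309, -0.0, -0.951], [0.0, -1.0, 0.0]]
shift mm [-474.1    2.3 -194.5]
{'vfov': 58.221698511461796, 'cx': 324.80202523407314, 'cy': 241.86428776823882, 'rvec': array([-2.33886321,  1.69953065,  0.25539313]), 'tvec': array([-0.52616019, -0.03679102,  0.3797397 ])}
```

```bash
python3 -m handwheel '[-474,2,-194,0,1, -474,2,-194,0,1, -474,2,-194,0,1, -474,2,-194,0,1, -474,2,-194,0,1, -474,2,-194,0,1, -474,2,-194,0,1, -474,2,-194,0,1, -474,2,-194,0,1, -474,2,-194,0,1, -474,2,-194,0,1, -474,2,-194,0,1, -474,2,-194,0,1, -474,2,-194,0,1, -474,2,-194,0,1, -474,2,-194,0,1]' 40
python3 - <<'E'
from h import *
to([.553,-.168,.127]); C=cam('wrist'); im=snap('wrist','wrist1')
for w in ['cover_center','hub','cover']:
    print(w,[(np.round(d['xy'],1).tolist(),round(d['conf'],2)) for d in manip.landmark_of(w,'wrist')])
o,d=ray('wrist',(320,240),C); print('cam',o,d)
h=cv2.cvtColor(im,cv2.COLOR_RGB2HSV); k=((h[...,0]<16)&(h[...,1]>110)).astype(np.uint8)
n,l,s,c=cv2.connectedComponentsWithStats(k)
for i in np.argsort(-s[1:,4])[:4]+1: print(s[i],c[i],atz('wrist',c[i],.131,C))
print('pred knob',proj('wrist',[.553,-.168,.131],C))
E
```

```text
clock: 3.28
ee_pos: [0.5522, -0.1694, 0.2402]
tool_rot: [0.111, -0.698, 0.699, -0.11]
wrist_force: [0.3, -0.1, -0.3]
width: 0.998
t 3.2833 ee [ 0.5522 -0.1694  0.2402] F [ 0.3 -0.1 -0.3] T [0.01 0.01 0.03] w 0.998 q [-0.43  0.44  1.38 -0.    1.32  0.83]
[[-0.951, -0.001, 0.308], [-0.308, -0.0, -0.951], [0.001, -1.0, 0.0]]
shift mm [ -1.3 113.2  -1.1]
cover_center [([282.0, 407.2], 0.94), ([539.8, 299.1], 0.88), ([321.9, 227.4], 0.67), ([446.4, 418.2], 0.63)]
hub []
cover [([318.8, 212.7], 0.75), ([516.1, 277.7], 0.66), ([291.4, 375.0], 0.63), ([437.8, 388.4], 0.59)]
cam [ 0.62497552 -0.14744581  0.37112444] [-0.27888331 -0.0774679  -0.95719529]
[  77  171   68  114 3129] [114.44455097 225.62895494] [ 0.52671975 -0.05152432  0.131     ]
[ 303  221   37   43 1252] [321.11261981 242.45207668] [ 0.55379187 -0.16795205  0.131     ]
[ 540  301   41   38 1076] [559.97026022 319.78810409] [ 0.55169354 -0.32330357  0.131     ]
[266 418  28  33 780] [279.75897436 434.58846154] [ 0.41585212 -0.18289039  0.131     ]
pred knob [320.77611528 243.70986744]
```

Wrist view agrees (knob at 0.5538, -0.1680). Descend and grip.

```bash
python3 -m handwheel '[-1.5,40,-1,0,1, -1.5,75,-1,0,1, -1.5,100,-1,0,1, -1.5,113,-1,0,1, -1.5,113,-1,0,1, -1.5,113,-1,0,1, -1.5,113,-1,0,0, -1.5,113,-1,0,0, -1.5,113,-1,0,0, -1.5,113,-1,0,0, -1.5,113,-1,0,0, -1.5,113,-1,0,0, -1.5,113,-1,0,0, -1.5,113,-1,0,0, -1.5,113,-1,0,0, -1.5,113,-1,0,0]' 40
python3 - <<'E'
from h import *
to([.5533,-.168,.217]);
E
```

```text
clock: 4.82
ee_pos: [0.5544, -0.1671, 0.1279]
tool_rot: [0.11, -0.698, 0.699, -0.111]
wrist_force: [-1.6, 1.7, 5.8]
width: 0.242
t 4.8167 ee [ 0.5544 -0.1671  0.1279] F [-1.6  1.7  5.8] T [0.1  0.13 0.  ] w 0.242 q [-0.43  0.55  1.53  0.    1.06  0.83]
[[-0.951, 0.001, 0.309], [-0.309, -0.0, -0.951], [-0.001, -1.0, 0.001]]
shift mm [  1.3 -89.1   0.6]
```

```bash
python3 -m handwheel '[0,-8,0,0,0, 0,-20,0,0,0, 0,-40,0,0,0, 0,-65,0,0,0, 0,-85,0,0,0, 0,-95,0,0,0, 0,-95,0,0,0, 0,-95,0,0,0]' 40
python3 - <<'E'
from h import *
to([.5457,.195,.223]); C=cam('wrist'); snap('wrist','wrist2'); snap('side','side2')
a=cv2.imread('pics/wrist2.png');b=cv2.imread('pics/side2.png')
cv2.imwrite('pics/lift.png',np.hstack([cv2.resize(a,(400,300)),cv2.resize(b[120:300,250:490],(400,300))]))
E
```

```text
clock: 5.48
ee_pos: [0.5539, -0.1671, 0.2218]
tool_rot: [-0.111, 0.698, -0.698, 0.11]
wrist_force: [0.6, 0.2, -1.6]
width: 0.243
t 5.4833 ee [ 0.5539 -0.1671  0.2218] F [ 0.6  0.2 -1.6] T [ 0.02 -0.02 -0.04] w 0.243 q [-0.43  0.46  1.4  -0.    1.28  0.83]
[[-0.951, -0.0, 0.309], [-0.309, 0.0, -0.951], [0.0, -1.0, -0.0]]
shift mm [-103.9   -1.2 -346.9]
```

View pics/lift.png

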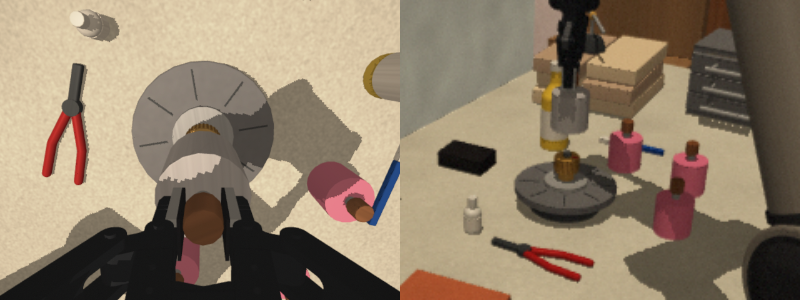

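The cover hangs straight in the grip and the nut is exposed. Carry it to the tile.

```bash
python3 -m handwheel '[-6,0,-20,0,0, -16,0,-52,0,0, -26,0,-87,0,0, -36,0,-122,0,0, -47,0,-157,0,0, -57,0,-192,0,0, -68,0,-227,0,0, -78,0,-262,0,0, -89,20,-297,0,0, -98,50,-327,0,0, -104,80,-347,0,0, -104,90,-347,0,0, -104,90,-347,0,0, -104,90,-347,0,0]' 40
python3 - <<'E'
from h import *
to([.5457,.195,.0865]); snap('wrist','wrist3'); snap('side','side3'); snap('top','top3')
for n in ['top','side','wrist']:
  for w in ['cover_center','cover','tile_top']:
    print(n,w,[(np.round(d['xy'],1).tolist(),round(d['conf'],2)) for d in manip.landmark_of(w,n)])
z=.131-.0865+.008
print({n:[proj(n,[.5457,.195,h]).round(1) for h in (z-.008+.0,z+.046,z+.081)] for n in ('top','side','wrist')})
a=cv2.imread('pics/wrist3.png');b=cv2.imread('pics/side3.png')
cv2.imwrite('pics/place.png',np.hstack([cv2.resize(a,(400,300)),cv2.resize(b[200:380,160:400],(400,300))]))
E
```

```text
clock: 6.75
ee_pos: [0.5456, 0.1944, 0.1313]
tool_rot: [0.111, -0.698, 0.699, -0.11]
wrist_force: [-0.2, -0.1, -1.2]
width: 0.239
t 6.75 ee [0.5456 0.1944 0.1313] F [-0.2 -0.1 -1.2] T [-0.03 -0.05 -0.03] w 0.239 q [ 0.21  0.55  1.52 -0.    1.08  1.47]
[[-0.951, -0.002, 0.309], [-0.309, -0.001, -0.951], [0.003, -1.0, 0.0]]
shift mm [-0.4 44.8 -0.5]
top cover_center [([445.6, 254.0], 0.91), ([439.1, 306.5], 0.83), ([148.7, 268.6], 0.71), ([236.8, 250.4], 0.7), ([382.7, 321.5], 0.59), ([235.2, 255.1], 0.49)]
top cover [([380.5, 318.7], 0.88), ([440.9, 255.6], 0.8), ([434.5, 304.2], 0.65), ([236.7, 252.8], 0.53)]
top tile_top [([238.1, 255.9], 0.75)]
side cover_center [([423.5, 221.9], 0.81), ([386.7, 204.0], 0.8), ([412.9, 243.5], 0.62), ([270.9, 274.4], 0.6)]
side cover [([385.2, 222.2], 0.83), ([272.1, 283.9], 0.67), ([412.5, 261.5], 0.63)]
side tile_top [([291.8, 257.0], 0.72), ([273.1, 306.6], 0.56)]
wrist cover_center [([328.1, 302.8], 0.98)]
wrist cover [([321.9, 263.7], 0.57)]
wrist tile_top [([571.5, 353.7], 0.66)]
{'top': [array([236.9, 256.6]), array([233.4, 255.3]), array([231. , 254.4])], 'side': [array([270.4, 292. ]), array([269.6, 271.2]), array([269.1, 257.1])], 'wrist': [array([322.1, 258.3]), array([321.1, 300.8]), array([320.2, 344.4])]}
```

View pics/place.png

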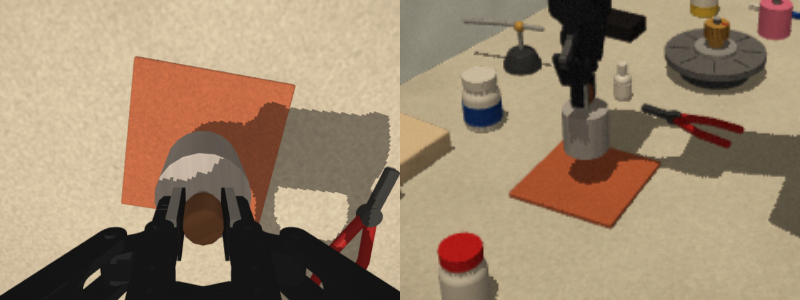

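```bash
python3 -m handwheel '[0,15,0,0,0, 0,30,0,0,0, 0,38,0,0,0, 0,42,0,0,0, 0,44,0,0,0, 0,44,0,0,0, 0,44,0,0,0]' 40
python3 - <<'E'
from h import *
to([.5457,.195,.0865])
E
```

```text
clock: 7.93
ee_pos: [0.5464, 0.1951, 0.0888]
tool_rot: [0.11, -0.698, 0.698, -0.111]
wrist_force: [0.0, 0.7, -0.3]
width: 0.242
t 7.9333 ee [0.5464 0.1951 0.0888] F [ 0.   0.7 -0.3] T [ 0.   -0.01  0.06] w 0.242 q [ 0.21  0.6   1.56 -0.    0.98  1.47]
[[-0.951, 0.001, 0.309], [-0.309, 0.0, -0.951], [-0.001, -1.0, 0.0]]
shift mm [ 0.7  2.3 -0.1]
```

```bash
python3 -m handwheel '[0,0.5,0,0,0, 0,1,0,0,0, 0,1,0,0,0, 0,1,0,0,0]'; python3 -m handwheel '[0,0.5,0,0,0, 0,1,0,0,0, 0,1,0,0,0, 0,1,0,0,0]'
```

```text
clock: 8.27
ee_pos: [0.5461, 0.195, 0.0875]
tool_rot: [0.11, -0.698, 0.698, -0.111]
wrist_force: [0.3, -0.7, -2.0]
width: 0.239
clock: 8.6
ee_pos: [0.5459, 0.195, 0.0862]
tool_rot: [0.111, -0.698, 0.698, -0.11]
wrist_force: [0.9, -0.8, -1.9]
width: 0.244
```

```bash
python3 -m handwheel '[0,0.4,0,0,0, 0,0.8,0,0,0, 0,0.8,0,0,0, 0,0.8,0,0,0]'; python3 -m handwheel '[0,0.4,0,0,0, 0,0.8,0,0,0, 0,0.8,0,0,0, 0,0.8,0,0,0]'
```

```text
clock: 8.93
ee_pos: [0.5461, 0.1952, 0.0859]
tool_rot: [-0.11, 0.698, -0.698, 0.111]
wrist_force: [-1.6, 0.3, 3.1]
width: 0.242
clock: 9.27
ee_pos: [0.5463, 0.1953, 0.0859]
tool_rot: [-0.11, 0.698, -0.698, 0.111]
wrist_force: [-3.1, 1.0, 9.5]
width: 0.242
```

```bash
python3 -m handwheel '[0,-0.8,0,0,0, 0,-0.8,0,0,0.3, 0,-0.8,0,0,0.35, 0,-0.8,0,0,0.45, 0,-0.8,0,0,0.6, 0,-0.8,0,0,0.8, 0,-0.8,0,0,1, 0,-0.8,0,0,1, 0,-0.8,0,0,1, 0,-20,0,0,1, 0,-55,0,0,1, 0,-95,0,0,1, 0,-120,0,0,1, 0,-120,0,0,1, 0,-120,0,0,1]' 40
python3 - <<'E'
from h import *
to([.5535,-.168,.20]); C=cam('wrist'); im=snap('wrist','wrist4'); snap('side','side4'); snap('top','top4')
h=cv2.cvtColor(im,cv2.COLOR_RGB2HSV)
for w in ['cover_center','cover','tile_top']:
  for n in ['wrist','side','top']:
    print(n,w,[(np.round(d['xy'],1).tolist(),round(d['conf'],2)) for d in manip.landmark_of(w,n)])
print(proj('side',[.546,.195,.054]),proj('top',[.546,.195,.054]),proj('wrist',[.546,.195,.054],C))
a=cv2.imread('pics/wrist4.png');b=cv2.imread('pics/side4.png')
cv2.imwrite('pics/placed.png',np.hstack([cv2.resize(a,(400,300)),cv2.resize(b[200:380,160:400],(400,300))]))
E
```

```text
clock: 10.52
ee_pos: [0.5467, 0.1952, 0.2064]
tool_rot: [-0.109, 0.698, -0.698, 0.112]
wrist_force: [0.0, -0.9, -1.4]
width: 0.996
t 10.5167 ee [0.5467 0.1952 0.2064] F [ 0.  -0.9 -1.4] T [-0.03  0.01  0.03] w 0.996 q [ 0.21  0.47  1.43 -0.    1.24  1.47]
[[-0.951, 0.004, 0.309], [-0.309, 0.001, -0.951], [-0.004, -1.0, 0.0]]
shift mm [105.7   6.2 347.6]
wrist cover_center [([324.9, 230.5], 0.75)]
side cover_center [([418.0, 244.4], 0.89), ([274.4, 289.0], 0.67), ([420.8, 219.1], 0.66), ([386.9, 202.6], 0.56)]
top cover_center [([383.9, 320.0], 0.81), ([437.2, 305.9], 0.79), ([445.7, 254.3], 0.76), ([234.7, 256.4], 0.47)]
wrist cover [([323.2, 212.8], 0.6)]
side cover [([412.9, 260.4], 0.93), ([276.2, 304.5], 0.84), ([383.2, 219.8], 0.74), ([423.5, 234.1], 0.6), ([197.5, 379.3], 0.53)]
top cover [([433.9, 302.4], 0.97), ([440.9, 254.1], 0.84), ([382.4, 318.5], 0.74), ([239.1, 256.5], 0.57)]
wrist tile_top []
side tile_top [([271.5, 304.8], 0.85), ([197.5, 380.8], 0.45)]
top tile_top [([237.9, 257.5], 0.68)]
[270.12880858 288.3733718 ] [236.33226303 256.27191178] [322.87511861 228.55276589]
```

View pics/placed.png

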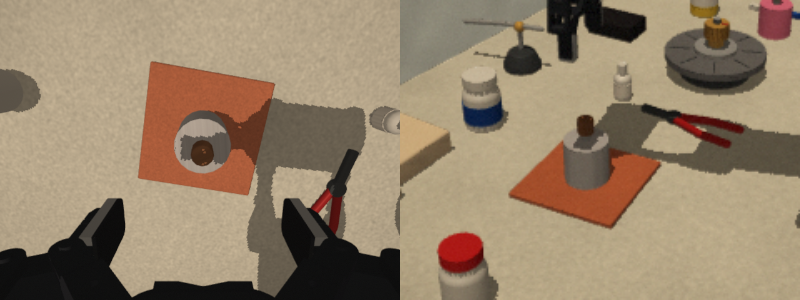

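Cover stands upright, mid-tile (wrist view about (203,150) of 400x300, with tile edges even about it). Back to the hub, turning the wrist 105° anticlockwise so there is room for the full clockwise run.

```bash
python3 -m handwheel '[106,6,348,-21,1, 106,6,348,-21,1, 106,6,348,-21,1, 106,6,348,-21,1, 106,6,348,-21,1, 106,6,348,-21,1, 106,6,348,-21,1, 106,6,348,-21,1, 106,6,348,-21,1, 106,6,348,-21,1, 106,6,348,-21,1, 106,6,348,-21,1, 106,6,348,-21,1, 106,6,348,-21,1, 106,6,348,-21,1, 106,6,348,-21,1, 106,6,348,-21,1, 106,6,348,-21,1]'
python3 - <<'E'
from h import *
to([.5535,-.168,.080]); C=cam('wrist'); im=snap('wrist','wrist5'); snap('side','side5')
R5=[]
for n in ['wrist','side']:
  for w in ['nut_grip','hub']:
    print(n,w,[(np.round(d['xy'],1).tolist(),round(d['conf'],2)) for d in manip.landmark_of(w,n)])
for z in (.05,.080,.093,.1): print(z,proj('wrist',[.5535,-.168,z],C),proj('side',[.5535,-.168,z]))
a=cv2.imread('pics/wrist5.png');b=cv2.imread('pics/side5.png'); q=proj('wrist',[.5535,-.168,.08],C).astype(int)
y0=max(0,q[1]-105);x0=max(0,q[0]-140)
print(x0,y0); cv2.imwrite('pics/nut.png',np.hstack([cv2.resize(a[y0:y0+210,x0:x0+280],(400,300)),cv2.resize(b[170:260,290:410],(400,300),interpolation=cv2.INTER_CUBIC)]))
E
```

```text
clock: 12.62
ee_pos: [0.5526, -0.1687, 0.1987]
tool_rot: [0.621, -0.338, 0.338, -0.621]
wrist_force: [-0.1, 0.1, -0.2]
width: 1.0
t 12.6167 ee [ 0.5526 -0.1687  0.1987] F [-0.1  0.1 -0.2] T [-0.02  0.04  0.01] w 1.0 q [-0.43  0.47  1.44 -0.    1.23 -1.  ]
[[0.543, 0.0, 0.84], [-0.84, -0.0, 0.543], [0.0, -1.0, -0.0]]
shift mm [-1.000e-01  1.187e+02  1.200e+00]
wrist nut_grip [([325.0, 235.6], 0.7)]
wrist hub []
side nut_grip [([350.4, 218.9], 0.52)]
side hub [([349.3, 225.6], 0.81)]
0.05 [325.10633842 223.9433461 ] [348.46020315 226.79447137]
0.08 [325.16393518 236.47276512] [348.97642997 217.00333819]
0.093 [325.1930391  242.80394232] [349.20361574 212.69436772]
0.1 [325.20995471 246.48370997] [349.32683585 210.35728567]
185 131
```

View pics/nut.png

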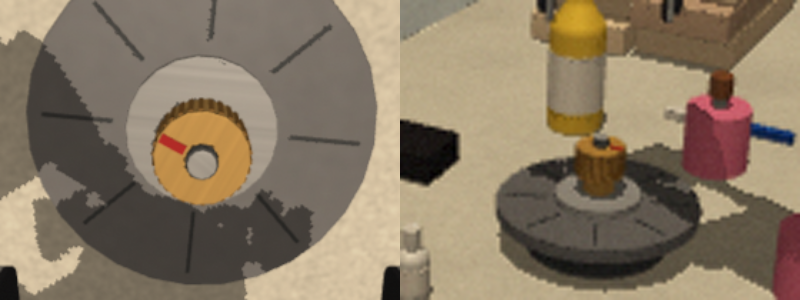

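Nut revealed, with a red mark on top at crop (172,145), lying upper left in the wrist view. Both network points match the predicted axis to about 1 px. Descend and grip.

```bash
python3 -m handwheel '[0,40,1,0,1, 0,75,1,0,1, 0,105,1,0,1, 0,122,1,0,1, 0,127.5,1,0,1, 0,127.5,1,0,1, 0,127.5,1,0,1, 0,127.5,1,0,0, 0,127.5,1,0,0, 0,127.5,1,0,0, 0,127.5,1,0,0, 0,127.5,1,0,0, 0,127.5,1,0,0, 0,127.5,1,0,0]' 40
python3 - <<'E'
from h import *
to([.5535,-.168,.071]); im=snap('wrist','wrist6'); cv2.imwrite('pics/grip.png',im[100:400,120:520,::-1])
E
```

```text
clock: 14.08
ee_pos: [0.5534, -0.1686, 0.0724]
tool_rot: [0.622, -0.337, 0.338, -0.621]
wrist_force: [-3.4, -0.6, 6.0]
width: 0.456
t 14.0833 ee [ 0.5534 -0.1686  0.0724] F [-3.4 -0.6  6. ] T [-0.13  0.49  0.03] w 0.456 q [-0.43  0.62  1.58 -0.    0.94 -1.  ]
[[0.544, 0.001, 0.839], [-0.839, -0.001, 0.544], [0.001, -1.0, -0.0]]
shift mm [-0.5  1.4  0.4]
```

View pics/grip.png

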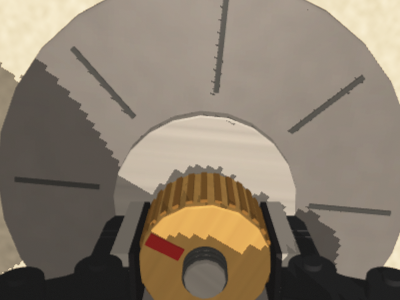

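Nut gripped evenly, mark visible at (165,247) in this crop. Clockwise 95°, following the thread down.

```bash
python3 -m handwheel '[0,0,0,1,0, 0,0.1,0,2,0, 0,0.2,0,3,0, 0,0.3,0,4,0, 0,0.3,0,5,0, 0,0.4,0,6,0, 0,0.5,0,7,0, 0,0.6,0,8,0, 0,0.6,0,9,0, 0,0.7,0,10,0, 0,0.7,0,10,0]' 
python3 -c "
from h import *
to([.5535,-.168,.071])"
python3 -m handwheel '[0,0,0,1,0, 0,0.1,0,2,0, 0,0.2,0,3,0, 0,0.3,0,4,0, 0,0.3,0,5,0, 0,0.4,0,6,0, 0,0.5,0,7,0, 0,0.6,0,8,0, 0,0.6,0,9,0, 0,0.6,0,9,0]'
python3 - <<'E'
from h import *
to([.5535,-.168,.071]); im=snap('wrist','wrist7')
for k in (6,7):
    h=cv2.cvtColor(cv2.imread(f'pics/wrist{k}.png'),cv2.COLOR_BGR2HSV); m=(((h[...,0]<6)|(h[...,0]>174))&(h[...,1]>150)).astype(np.uint8)[280:420,240:400]
    M=cv2.moments(m,True); print(k,M['m00'],240+M['m10']/M['m00'],280+M['m01']/M['m00'])
E
```

```text
clock: 15.05
ee_pos: [0.552, -0.1688, 0.0717]
tool_rot: [-0.42, 0.57, -0.569, 0.418]
wrist_force: [-9.8, -2.5, 9.6]
width: 0.457
t 15.05 ee [ 0.552  -0.1688  0.0717] F [-9.8 -2.5  9.6] T [-0.4   1.37 -0.03] w 0.457 q [-0.43  0.62  1.58 -0.    0.94 -0.13]
[[-0.297, -0.003, 0.955], [-0.955, -0.001, -0.297], [0.002, -1.0, -0.002]]
shift mm [-1.2  0.7  1.2]
clock: 15.88
ee_pos: [0.551, -0.168, 0.071]
tool_rot: [-0.171, 0.687, -0.686, 0.168]
wrist_force: [-11.8, -0.2, 13.2]
width: 0.455
t 15.8833 ee [ 0.551 -0.168  0.071] F [-11.8  -0.2  13.2] T [ 0.06  1.95 -0.04] w 0.455 q [-0.43  0.62  1.58 -0.    0.94  0.66]
[[-0.885, -0.005, 0.465], [-0.465, 0.001, -0.885], [0.004, -1.0, -0.003]]
shift mm [-2.2 -0.   1.2]
6 455.0 284.0769230769231 346.6263736263736
7 465.0 283.7483870967742 347.9483870967742
```

95° done with no slip and no stop yet. Fitting the TCP drift puts the nut 1.7 mm off the tool axis, with its axis at (0.5525, -0.1672), so I regrip centred to take out the side load.

```bash
python3 -m handwheel '[0,0,0,0,0.6, 0,0,0,0,0.65, 0,-1,0,0,0.7, 0,-1,-1.6,0,0.7, 0,-1,-1.6,0,0.7, 0,-1,-1.6,0,0.7]'
python3 -c "
from h import *
to([.5525,-.1672,.071])"
python3 -m handwheel '[0,0,0,0,0, 0,0,0,0,0, 0,0,0,0,0, 0,0,0,0,0, 0,0,0,0,0, 0,0,0,0,0]' 40
python3 - <<'E'
from h import *
to([.5525,-.1672,.071]); im=snap('wrist','wrist8')
h=cv2.cvtColor(cv2.imread(f'pics/wrist8.png'),cv2.COLOR_BGR2HSV); m=(((h[...,0]<6)|(h[...,0]>174))&(h[...,1]>150)).astype(np.uint8)[280:420,240:400]
M=cv2.moments(m,True); print(M['m00'],240+M['m10']/M['m00'],280+M['m01']/M['m00'])
E
```

```text
clock: 16.43
ee_pos: [0.5527, -0.1666, 0.0708]
tool_rot: [-0.171, 0.686, -0.686, 0.171]
wrist_force: [-0.1, -0.3, -0.2]
width: 0.697
t 16.4333 ee [ 0.5527 -0.1666  0.0708] F [-0.1 -0.3 -0.2] T [0.03 0.04 0.04] w 0.697 q [-0.43  0.62  1.58 -0.    0.94  0.66]
[[-0.883, -0.0, 0.469], [-0.469, -0.0, -0.883], [0.0, -1.0, -0.0]]
shift mm [ 0.5 -0.2  0.4]
clock: 16.93
ee_pos: [0.5528, -0.1668, 0.071]
tool_rot: [0.171, -0.686, 0.686, -0.171]
wrist_force: [-0.0, -0.5, 1.4]
width: 0.456
t 16.9333 ee [ 0.5528 -0.1668  0.071 ] F [-0.  -0.5  1.4] T [-0.    0.03  0.05] w 0.456 q [-0.43  0.62  1.58 -0.    0.94  0.66]
[[-0.883, 0.0, 0.469], [-0.469, -0.0, -0.883], [-0.0, -1.0, 0.0]]
shift mm [0.4 0.  0.2]
461.0 284.64425162689804 354.16268980477224
```

```bash
t(){ python3 -c "
from h import *
s=manip.observe();print(s['clock'],s['ee_pos'].round(4),s['wrist_force'].round(1),'Tz',s['wrist_torque'].round(2),'q6',round(s['qpos'][5],3))"; }
python3 -m handwheel '[0,0.1,0,1,0, 0,0.1,0,2,0, 0,0.1,0,2,0]' >/dev/null; t
python3 -m handwheel '[0,0,0,1,0, 0,0.1,0,1.5,0, 0,0.1,0,1.5,0]' >/dev/null; t
python3 -m handwheel '[0,0,0,1,0, 0,0.1,0,1.5,0, 0,0.1,0,1.5,0]' >/dev/null; t
```

```text
17.2333 [ 0.5528 -0.1669  0.0709] [ 0.1 -0.8  2.9] Tz [-0.09 -0.04 -0.03] q6 0.834
17.4833 [ 0.5528 -0.1669  0.0708] [-0.1 -1.7  1.8] Tz [-0.12 -0.04 -0.04] q6 0.961
17.7333 [ 0.5528 -0.167   0.0707] [-0.9 -1.1  1. ] Tz [-0.21 -0.02 -0.02] q6 1.091
```

```bash
t(){ python3 -c "
from h import *
s=manip.observe();print(s['clock'],s['ee_pos'].round(4),s['wrist_force'].round(1),'Tz',s['wrist_torque'].round(2),'q6',round(s['qpos'][5],3))"; }
python3 -m handwheel '[0,0,0,1,0, 0,0.1,0,1.5,0, 0,0.1,0,1.5,0]' >/dev/null; t
python3 -m handwheel '[0,0,0,1,0, 0,0.1,0,1.5,0, 0,0.1,0,1.5,0]' >/dev/null; t
python3 -m handwheel '[0,0,0,1,0, 0,0.1,0,1.5,0, 0,0.1,0,1.5,0]' >/dev/null; t
python3 -m handwheel '[0,0,0,1,0, 0,0.1,0,1.5,0, 0,0.1,0,1.5,0]' >/dev/null; t
```

```text
17.9833 [ 0.5528 -0.167   0.0706] [-0.4 -2.8  2.4] Tz [-0.33 -0.07 -0.06] q6 1.222
18.2333 [ 0.5528 -0.1671  0.0705] [ 0.4 -3.   1.5] Tz [-0.43 -0.05 -0.04] q6 1.352
18.4833 [ 0.5528 -0.1671  0.0704] [ 0.2 -4.   1.6] Tz [-0.54 -0.01 -0.04] q6 1.483
18.7333 [ 0.5528 -0.1672  0.0703] [ 0.2 -4.5  1.1] Tz [-0.66 -0.03 -0.09] q6 1.614
```

```bash
t(){ python3 -c "
from h import *
s=manip.observe();print(s['clock'],s['ee_pos'].round(4),s['wrist_force'].round(1),'Tz',s['wrist_torque'].round(2),'q6',round(s['qpos'][5],3))"; }
cat > mark.py <<'E'
import sys
from h import *
k=sys.argv[1]; snap('wrist','wrist'+k)
h=cv2.cvtColor(cv2.imread(f'pics/wrist{k}.png'),cv2.COLOR_BGR2HSV); m=(((h[...,0]<6)|(h[...,0]>174))&(h[...,1]>150)).astype(np.uint8)[270:430,230:420]
M=cv2.moments(m,True); print('mark',M['m00'],230+M['m10']/M['m00'],270+M['m01']/M['m00'])
E
python3 mark.py 9
python3 -m handwheel '[0,0,0,1,0, 0,0.1,0,1.5,0, 0,0.1,0,1.5,0]' >/dev/null; t
python3 -m handwheel '[0,0,0,1,0, 0,0.1,0,1.5,0, 0,0.1,0,1.5,0]' >/dev/null; t
python3 mark.py 10
```

```text
mark 459.0 285.078431372549 353.9520697167756
19.0333 [ 0.5527 -0.1672  0.0702] [-0.7 -5.5  1.8] Tz [-0.86  0.02  0.73] q6 1.744
19.2833 [ 0.5525 -0.1671  0.0701] [-0.7 -4.8  2.3] Tz [-0.79  0.19  0.17] q6 1.876
mark 457.0 282.4442013129103 358.91247264770243
```

The stop was hit: Tz jumped to 0.73 N m and the pads slipped about 7° (the mark shifted in the tool view). Press once more gently to confirm.

```bash
t(){ python3 -c "
from h import *
s=manip.observe();print(s['clock'],s['ee_pos'].round(4),s['wrist_force'].round(1),'Tz',s['wrist_torque'].round(2),'q6',round(s['qpos'][5],4))"; }
python3 -m handwheel '[0,0,0,0.2,0, 0,0,0,0.4,0, 0,0,0,0.4,0]' >/dev/null; t
python3 mark.py 11
python3 -m handwheel '[0,0,0,0.2,0, 0,0,0,0.4,0, 0,0,0,0.4,0]' >/dev/null; t
python3 mark.py 12; t
```

```text
19.5833 [ 0.5525 -0.1671  0.0701] [-1.5 -5.6  3.8] Tz [-0.87  0.25  0.23] q6 1.9115
mark 448.0 282.0580357142857 360.0357142857143
19.8833 [ 0.5525 -0.167   0.0701] [-0.9 -4.8  2.3] Tz [-0.84  0.22  0.17] q6 1.9465
mark 451.0 281.47006651884703 361.22838137472286
19.9333 [ 0.5525 -0.1671  0.0701] [-1.  -4.5  3.7] Tz [-0.84  0.24  0.22] q6 1.9459
```

Both extra presses slid in the grip while the nut stayed, so it is bottomed. Tighten the grip, then back off 90° (18 units), rising 1.26 mm.

```bash
t(){ python3 -c "
from h import *
s=manip.observe();print(s['clock'],s['ee_pos'].round(4),s['wrist_force'].round(1),'Tz',s['wrist_torque'].round(2),'q6',round(s['qpos'][5],4),s['width'])"; }
python3 -m handwheel '[0,0,0,0,0, 0,0,0,0,0, 0,0,0,0,0]' 80 >/dev/null; t; python3 mark.py 13
python3 -m handwheel '[0,-0.1,0,-1,0, 0,-0.15,0,-2,0, 0,-0.2,0,-3,0, 0,-0.3,0,-4,0, 0,-0.35,0,-5,0, 0,-0.4,0,-6,0, 0,-0.5,0,-7,0, 0,-0.55,0,-8,0, 0,-0.65,0,-9,0, 0,-0.7,0,-10,0, 0,-0.8,0,-11,0, 0,-0.85,0,-12,0, 0,-0.9,0,-13,0, 0,-1,0,-14,0, 0,-1.05,0,-15,0, 0,-1.1,0,-16,0, 0,-1.2,0,-17,0, 0,-1.25,0,-18,0, 0,-1.25,0,-18,0, 0,-1.25,0,-18,0]' 80 >/dev/null; t; python3 mark.py 14; t
```

```text
20.1833 [ 0.5525 -0.1671  0.0703] [-1.6 -4.7  4.1] Tz [-0.81  0.33  0.27] q6 1.9457 0.4462121491618675
mark 449.0 281.61024498886417 360.924276169265
21.9 [ 0.5525 -0.1668  0.0715] [-2.  -4.6  5.2] Tz [-0.68  0.4   0.08] q6 0.3787 0.4509724662045517
mark 447.0 281.27964205816556 361.30872483221475
21.95 [ 0.5525 -0.1668  0.0715] [-2.3 -4.5  5.2] Tz [-0.67  0.47  0.02] q6 0.3793 0.4449267199357613
```

Run:
```python
from h import *
a=snap('side','side15');b=snap('top','top15'); w=snap('wrist','wrist15')
f=np.vstack([np.hstack([cv2.resize(a[150:400,160:490],(400,300)),cv2.resize(b[140:340,120:500],(400,300))]),np.hstack([cv2.resize(w,(400,300)),cv2.resize(cv2.imread('pics/top0.png')[140:340,120:500,::-1],(400,300))])])
cv2.imwrite('pics/final.png',f[:,:,::-1])
```

```text
(no output)
```

View pics/final.png

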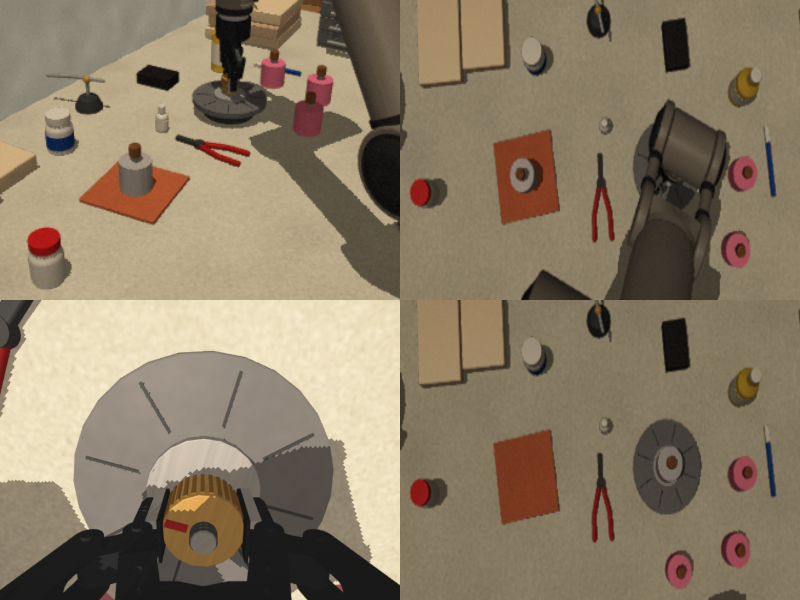

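The cover stands mid-tile, the bystanders are where they were in the first top view, and the nut is held in the grip. Handing in.

```bash
python3 -c "
from bench import manip
print(manip.hand_in())"
```

```text
the job is handed in; nothing more can be done
None
```

The job is handed in at about 22 s of the 64 s allowed. The cover stands knob up on the middle of the tile, and the nut is backed off a quarter turn from its stop and held still at 80 N.

- **Cover:** I lifted it off the hub by its knob and lowered it until I felt contact, then released it. The pictures show it upright and central to within a few millimetres, with the aim point taken from the tile's measured edges.
- **Bottoming the nut:** I turned it clockwise about 156°, re-gripping once partway because the first grip was 1.7 mm off centre. At the stop the torque jumped to 0.73 N m. After that the pads slid round the nut with only about 0.2 N m, and two more gentle presses also slid.
- **Backing off:** The last joint turned back 1.566 rad against the 1.571 asked. The nut's red mark shifted only about 0.5 px in the wrist view, so I put the error at about 0.02 rad.
- **Other items:** In the last pictures everything in view sits where it was at the start. The arm hid one of the three pink look-alikes from the top camera, but the side view shows it still standing.
- **Readings that disagreed:** The cover came down about 1 mm lower than the first plan, and the first nut grip carried a side load of up to about 12 N. A few newtons of side load remain in the final grip.

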